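# Clamp a filled wax mould in the bench press with its fold-out crank

### The arm

A 7-joint arm with a two-finger parallel gripper is mounted at the origin on the work surface. World frame = base frame: x ahead of the robot, y to its left, z up, the work surface at z = 0. Lengths are in m, angles in rad, forces in N, time in s.
With the tool pointing down it reaches from about 0.35 to 0.9 m from the base axis. Payload 8.1 kg.
Tool frame: the origin (TCP) lies midway between the tips of the shut fingers; the grasp point (between the pads) lies arm.grasp_offset behind it (arm.grasp_offset is the distance from the TCP to the grasp point, in m); z points along the fingers, y is the line along which they close (so a half turn about z gives the same grasp; the last joint's range is limited). The gripper opens to 92 mm and grips with 3 to 60 N. Pads are 19 mm wide; open, the fingers measure 130 mm over their backs; the gripper's body (75 mm by 190 mm) begins 47 mm behind the grasp point.
Start: joints at [1.006, 0.434, 0.025, 1.573, -0.012, 1.134, -0.075], TCP at [0.278, -0.56, 0.227] pointing down, gripper open.
Joint ranges: [-2.62, 2.62], [-0.44, 2.09], [-1.27, 1.32], [0.08, 2.57], [-1.32, 4.46], [0.12, 2], [-2.74, 2.74]. Speed limits (rad/s): [2.22, 2.22, 3.01, 3.01, 3.14, 3.14, 3.14].

### API

Orientations are given as a rotation vector (axis times angle).
In Python, from cell import observe, imaging, arm gives the robot as it stands.
- The arm moves only by the tool apply_moves, never from a script. Its argument "commands" is a list of rows, each a list of 5 numbers: the opening in per cent of the stroke, from 0 (shut) to 100 (fully open), then the shift along the world's x, y, z in units of 0.06 m (1.0 is 0.06 m), then the turn about the world's z in units of 0.5 rad (1.0 is 0.5 rad). A call has 1 to 12 rows; each row shifts and turns the commanded pose from where the row before left it; what a row does not reach is not made up. A row lasts 1/8 s, in which the tool goes at most 62.5 mm and 10.7 degrees, less where a joint would pass 70% of its speed; a pose out of reach is approached as far as the arm can. A call with a number of a shift or a turn outside -1 to 1 is refused whole. A call with a gripper value outside its range is refused whole. The fingers move at their own pace and stop on an object; "newtons" is the grip in N (left out, the last holds). Time passes only in rows, so rows that do not move let the fingers close. It gives the time, the measured TCP pose, the force, the opening and the grip force at its end, in the units of the state.
- observe(): the state, without advancing time (a new reading comes with each control period).
- imaging.get_image(name): name is "side" or "top" or "wrist"; returns (picture, depth): 400x640x3 uint8, red, green, blue; 400x640 float32, m along the optical axis (not along the pixel's ray), 0 where there is no reading.
- imaging.camera_params(name): a dict with "camera_matrix" (3x3 intrinsics, pixels), "origin" and "rotation" of the camera in the world; the wrist camera has in their place "tool_from_camera" (4x4, takes a point from camera to tool coordinates, whose origin is the TCP and whose axes are the flange's). Camera axes: x right, y up, looking along -z (the intrinsics and any distortion apply to the point x, -y, -z); pixel columns grow to the right and rows downward; lengths in m; the calibration is good to about 2 mm. A picture is of the moment at which its call begins: read the wrist's pose just before it. camera_params takes no time and is no camera call.
- arm.sign_off(): hands the job in; it is judged then, once.
The state is a dict: "clock": time; "joints": joint angles; "dq": joint speeds; "joint_efforts": joint torques, N m; "position": TCP position; "ee_rot": TCP orientation; "force": force on the tool from outside, world axes, zero at the start; "ft_torque": the same for the moment, N m; "width": opening from 0.0 (shut) to 1.0 (fully open); "gripper_force": force on a finger pad.
Only numpy, scipy, OpenCV 4.12 (cv2) and the standard library are available. Lean on these libraries where they do the work, as an engineer would, in place of code of your own. Each camera call takes 0.05 s, during which the arm holds its last target. There are 200 camera calls.

### The job

Clamp the mould that stands in the little blue press so that it can set: swing the folded red-knobbed handle fully upright before turning the crank, then crank clockwise (seen from above) until the plate bears firmly on the mould - you feel the crank stiffen - without overtightening, which would crush it. Then fold the handle fully flat again and let go, leaving the mould clamped; leave the other moulds and everything else on the table where they are.

Things in the scene. Friction and masses are not known exactly. Their poses are not given: they have to be found in the camera images.
- press: Blue bench press fixed to the table; origin at the centre of the underside of its bed, z up. Bed 180 (x) x 150 (y) x 14 mm; steel columns of 18 mm diameter at y = +-60 mm carry a blue beam 40 (x) x 150 (y) mm, whose top is 160 mm above the table. The screw and the crank's vertical axis pass through the origin.
- ram: Steel ram under the beam, with a round aluminium plate (54 mm diameter, 8 mm thick) sprung below it; origin under the ram's flange, 24 mm above the free plate's underside. It goes down 30 mm per turn of the crank, even once the plate has met the mould: then the plate's spring, preloaded to 45 N, gives at 8 N per mm. The mould is well clamped above 30 N, crushed above 110 N.
- crank (a joint): Turn of the crank in rad, growing clockwise from above (lowering the plate); at 0 the arm points along the press's -x. Starts between 0 and 1.2. Friction 0.35 N m: about 4 N at the upright handle when idle; meeting the mould adds about 2.5 N, every further rad about 2 N (10 N in all when it crushes). Friction holds the crank where it is left, up to about 70 N of clamping; beyond, it turns back.
- handle (a joint): Fold angle of the red-knobbed handle in rad: 0 folded flat along the arm and pointing to the crank's axis, 1.57 swung up to its stop, upright. Hinge friction 0.08 N m; it stays where it is left. The stop is rigid against outward push; an inward push of a few N folds it.
- crank_axis (a point): Point on the crank's vertical axis, 205 mm above the table, level with the handle's pivot. The crank's arm below it is a steel bar 12 mm wide, 8 mm thick, its middle at 188 mm height; its hub is 28 mm in diameter.
- handle_pivot (a point): Pivot of the folding handle at the arm's outer end, 85 mm from the crank's axis and 205 mm above the table; the hinge axis is level and square to the arm.
- handle_grip (a point): Centre of the red ball knob, 24 mm in diameter, at the handle's free end, 50 mm from the pivot; grip here. The stem is dark, 13 mm thick; ball and stem spin freely about their length. Folded, the ball is 205 mm high, 35 mm from the crank's axis, 1 mm clear of the arm; upright, 255 mm high, above the pivot. While folding it must pivot between the fingers and may creep some mm in them.
- mould_a: Round closed wax mould in pink, 62 mm diameter, with aluminium rim and cream top; origin at the centre of its underside. One of the three moulds stands in the press, the other two on the board; they differ in height (between 35 and 60 mm; which is which is not told), so contact must be felt.
- mould_b: Round closed wax mould in violet, 62 mm diameter, with aluminium rim and cream top; origin at the centre of its underside. One of the three moulds stands in the press, the other two on the board; they differ in height (between 35 and 60 mm; which is which is not told), so contact must be felt.
- mould_c: Round closed wax mould in rose, 62 mm diameter, with aluminium rim and cream top; origin at the centre of its underside. One of the three moulds stands in the press, the other two on the board; they differ in height (between 35 and 60 mm; which is which is not told), so contact must be felt.
- board: Fixed wooden board 100 x 220 x 14 mm on which the two spare moulds stand; origin under its centre.
- jug: Steel jug, 90 mm diameter, 130 mm high; origin under its centre. A bystander.
- bowl: Steel bowl, 170 mm diameter, 70 mm high; origin under its centre. A bystander.
- tin_1: Small open pink tin, 60 mm diameter, 35 mm high; a bystander.
- tin_2: Small open blue-grey tin, 60 mm diameter, 35 mm high; a bystander.
- spoon: Spoon lying on the table; a bystander.
Things that resemble listed ones, but are neither listed nor needed, are in the scene too. There is more than one size of the press; the job needs the larger.

How it is judged:
On the way, in this order (a step that is already met when the one before it is completed fails the run):
1. the handle is swung out upright (beyond 1.4 rad) before the crank is turned (crank still below 1.9 rad) (value of joint handle above 1.4 rad and value of joint crank below 1.9 rad), for 0.2 s.
2. the crank is turned with the handle out (beyond 1.1 rad) until the plate presses a mould with more than 30 N (value of joint handle above 1.1 rad and (contact force between ram and mould_a above 30 N or contact force between ram and mould_b above 30 N or contact force between ram and mould_c above 30 N)), for 0.2 s.
At the end, for the whole second after the job is handed in: The handle is folded flat (below 0.15 rad), the plate still presses the mould in the press with more than 30 N, and the crank is at rest (value of joint handle below 0.15 rad and (contact force between ram and mould_a above 30 N or contact force between ram and mould_b above 30 N or contact force between ram and mould_c above 30 N) and velocity of joint crank between -0.1 and 0.1 rad/s); the robot touches nothing.
It fails at once if the mould is crushed: the plate presses with more than 110 N (contact force between ram and mould_a above 110 N or contact force between ram and mould_b above 110 N or contact force between ram and mould_c above 110 N).
It fails at once if a bystander or a mould is moved by more than 30 mm (distance of any of jug, bowl, tin_1, tin_2, spoon, mould_a, mould_b, mould_c from where it was at the start of the episode above 0.03 m).
It also fails if it takes over 72 s, if anything falls off the work surface, if the arm or the gripper's body presses on something with over 40 N, if the wrist force passes 120 N, or if a joint passes its speed limit or range.

## Working session

There is one attempt and no reset: what is moved stays moved. The work goes in short steps, Python scripts to look and compute and a tool call to move; the robot and the scene stay as the last step left them, time stands still between calls to the robot, and variables do not carry over. Pictures are saved under pics/ and viewed, at most 10 in all, crops included, and the job is handed in when it is done.

Besides the shell and the picture viewer there is one more tool, called after "Emit:" as name(argument=value, ...), one argument or row to a line, values as JSON. apply_moves: Moves the arm, as the interface text tells. Its arguments: {"type":"object","properties":{"commands":{"type":"array"},"newtons":{"type":"number"}},"required":["commands"]}

```bash
mkdir -p pics; cat > h.py <<'E'
import numpy as np,cv2
from scipy.spatial.transform import Rotation as R
from cell import observe,imaging,arm
def grab(n,save=None):
    s=observe();p,d=imaging.get_image(n)
    c=imaging.camera_params(n)
    if save: cv2.imwrite('pics/'+save,p[:,:,::-1])
    if n=='wrist':
        T=np.eye(4);T[:3,:3]=R.from_rotvec(s['ee_rot']).as_matrix();T[:3,3]=s['position']
        T=T@np.array(c['tool_from_camera'])
    else:
        T=np.eye(4);T[:3,:3]=np.array(c['rotation']);T[:3,3]=c['origin']
    K=np.array(c['camera_matrix']);v,u=np.mgrid[:400,:640]
    X=np.stack([(u-K[0,2])/K[0,0]*d,-(v-K[1,2])/K[1,1]*d,-d],-1)
    W=X@T[:3,:3].T+T[:3,3]; W[d==0]=np.nan
    return p,W
E
python3 - <<'E'
from h import *
s=observe();print({k:np.round(v,3) for k,v in s.items()},arm.grasp_offset)
for n in('side','top'):
    p,W=grab(n,n+'0.png');np.savez('pics/'+n+'0.npz',p=p,W=W)
    print({k:v for k,v in imaging.camera_params(n).items()})
E
```

```text
{'clock': np.float64(0.0), 'joints': array([ 1.006,  0.435,  0.025,  1.574, -0.012,  1.134, -0.075]), 'dq': array([-0.001,  0.002, -0.   , -0.001,  0.002, -0.001,  0.   ]), 'joint_efforts': array([ 1.0000e-03, -6.6784e+01,  9.8600e-01, -3.1446e+01, -6.1000e-02,
        4.3000e-02,  0.0000e+00]), 'position': array([ 0.278, -0.559,  0.226]), 'ee_rot': array([-3.057e+00, -7.190e-01,  1.000e-03]), 'force': array([-0.351,  0.628,  0.448]), 'ft_torque': array([ 0.002, -0.018,  0.008]), 'gripper_force': np.float64(0.0), 'width': np.float64(0.997)} 0.0188
{'camera_matrix': array([[469.79574467,   0.        , 326.59519573],
       [  0.        , 469.79574467, 187.68769553],
       [  0.        ,   0.        ,   1.        ]]), 'origin': array([0.42027709, 1.08466675, 1.00256714]), 'rotation': array([ 0.03033296, -1.34341795, -2.75145057])}
{'camera_matrix': array([[487.31785069,   0.        , 314.93468032],
       [  0.        , 487.31785069, 203.25736625],
       [  0.        ,   0.        ,   1.        ]]), 'origin': array([0.23655125, 0.01201683, 1.87061967]), 'rotation': array([ 0.11517795, -0.10508994, -1.58071764])}
```

View pics/top0.png

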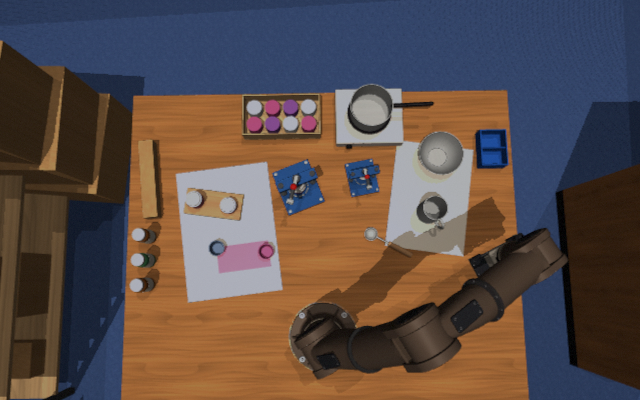

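View pics/side0.png

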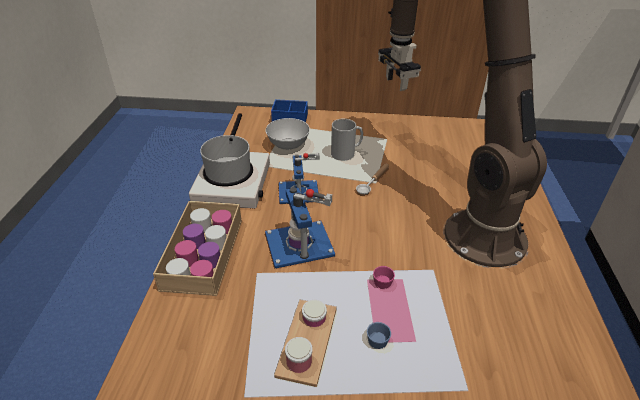

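Top view: the larger press is at about (299,187) with its red knob near (296,183); the smaller press is at (362,178). In the side view the larger press is at (300,220) and its knob at (310,194).

```bash
sed -i "s/=np.array(c\['rotation'\])/=R.from_rotvec(c['rotation']).as_matrix()/" h.py
python3 - <<'E'
from h import *
for n,(u0,v0,u1,v1) in dict(top=(270,155,330,220),side=(260,170,345,270)).items():
    p,W=grab(n)
    c=p[v0:v1,u0:u1].astype(int);w=W[v0:v1,u0:u1]
    cv2.imwrite(f'pics/{n}c.png',cv2.resize(p[v0:v1,u0:u1,::-1],None,fx=6,fy=6,interpolation=cv2.INTER_CUBIC))
    red=(c[...,0]>110)&(c[...,1]<60)&(c[...,2]<60)
    print(n,'red',red.sum(),np.nanmedian(w[red],0),np.argwhere(red).mean(0)[::-1]+[u0,v0])
    z=w[...,2]; blue=(c[...,2]>c[...,0]+40)
    for nm,m in dict(bed=blue&(z<.03)&(z>.004),beam=blue&(abs(z-.16)<.012),arm=(abs(z-.192)<.012)&~blue).items():
        q=w[m][:,:2]
        if len(q)>5:
            r=cv2.minAreaRect(q.astype(np.float32)*1000); print(nm,len(q),q.mean(0).round(4),r,np.median(w[m][:,2]).round(4))
E
```

```text
top red 28 [0.52907879 0.09609271 0.21541957] [292.96428571 186.42857143]
bed 911 [0.5569 0.0811] ((565.220947265625, 87.52816772460938), (179.25782775878906, 146.68759155273438), 20.980737686157227) 0.0139
beam 310 [0.5646 0.0864] ((564.1068115234375, 87.75513458251953), (41.46501159667969, 144.92942810058594), 20.798351287841797) 0.1599
arm 67 [0.5461 0.0928] ((524.68505859375, 98.90614318847656), (24.7828369140625, 107.48802185058594), 75.13610076904297) 0.1908
side red 35 [0.53272587 0.10462162 0.21543716] [309.31428571 192.37142857]
bed 1843 [0.5734 0.0567] ((593.0165405273438, -15.467727661132812), (192.2251739501953, 388.76031494140625), 14.221883773803711) 0.0141
beam 326 [0.5612 0.1115] ((566.4703369140625, 90.73454284667969), (39.816192626953125, 151.309814453125), 20.930952072143555) 0.1604
arm 221 [0.529 0.102] ((525.9860229492188, 99.5220947265625), (29.138355255126953, 106.10477447509766), 77.81590270996094) 0.1916
```

View pics/topc.png

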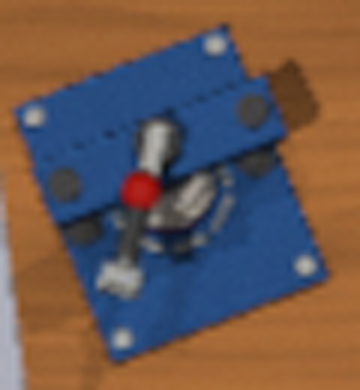

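View pics/sidec.png

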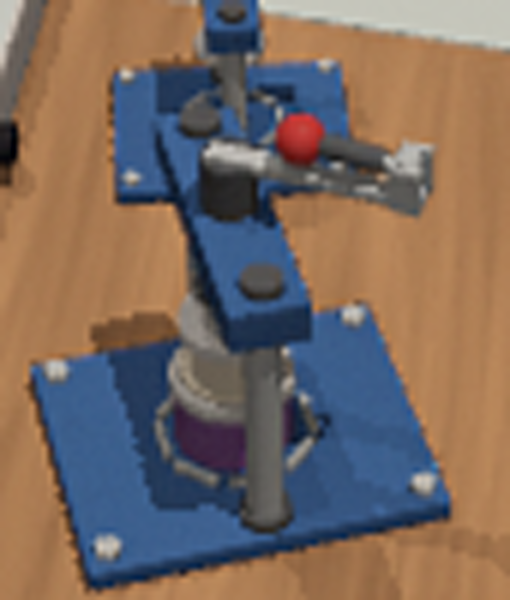

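```bash
python3 - <<'E'
from h import *
s=observe();M=R.from_rotvec(s['ee_rot']).as_matrix();print(M.round(3)); print('y ang',np.degrees(np.arctan2(M[1,1],M[0,1])))
# mould / plate heights, side cam
p,W=grab('side'); 
o=np.array([.565,.089])
for n,(u0,v0,u1,v1) in dict(x=(285,215,318,252)).items():
    for v in range(v0,v1): print(v,*['%s/%d,%d,%d'%(tuple((W[v,u]*1000).round().astype(int)[[1,2]]),*p[v,u]) if W[v,u,2]==W[v,u,2] else '-' for u in (292,295,298)])
E
```

```text
[[ 0.895  0.446 -0.   ]
 [ 0.446 -0.895  0.001]
 [-0.    -0.001 -1.   ]]
y ang -63.544082095297824
215 (np.int64(42), np.int64(75))/72,72,70 (np.int64(137), np.int64(161))/53,85,128 (np.int64(137), np.int64(161))/60,96,143
216 (np.int64(92), np.int64(116))/62,59,56 (np.int64(139), np.int64(158))/43,70,105 (np.int64(138), np.int64(159))/59,96,144
217 (np.int64(89), np.int64(110))/56,53,51 (np.int64(143), np.int64(158))/24,39,60 (np.int64(148), np.int64(163))/61,96,145
218 (np.int64(100), np.int64(115))/79,75,71 (np.int64(138), np.int64(151))/22,33,50 (np.int64(151), np.int64(162))/61,96,145
219 (np.int64(77), np.int64(91))/87,84,81 (np.int64(141), np.int64(150))/17,29,49 (np.int64(150), np.int64(158))/61,97,144
220 (np.int64(85), np.int64(94))/123,118,113 (np.int64(143), np.int64(148))/20,31,50 (np.int64(159), np.int64(163))/60,95,141
221 (np.int64(90), np.int64(95))/140,134,128 (np.int64(142), np.int64(143))/36,40,50 (np.int64(157), np.int64(157))/61,95,144
222 (np.int64(92), np.int64(92))/144,138,131 (np.int64(98), np.int64(99))/48,51,57 (np.int64(164), np.int64(160))/56,90,138
223 
[... 2844 characters left out ...]
)/49,36,65 (np.int64(115), np.int64(20))/64,41,67 (np.int64(119), np.int64(25))/59,34,63
247 (np.int64(112), np.int64(12))/58,73,94 (np.int64(117), np.int64(18))/62,37,66 (np.int64(117), np.int64(19))/63,35,64
248 (np.int64(122), np.int64(18))/109,107,105 (np.int64(117), np.int64(14))/54,56,73 (np.int64(117), np.int64(15))/44,37,67
249 (np.int64(126), np.int64(18))/79,80,78 (np.int64(125), np.int64(18))/121,118,113 (np.int64(124), np.int64(18))/55,60,71
250 (np.int64(129), np.int64(17))/40,58,87 (np.int64(126), np.int64(15))/101,97,88 (np.int64(132), np.int64(22))/75,76,77
251 (np.int64(132), np.int64(16))/33,57,90 (np.int64(129), np.int64(14))/52,65,89 (np.int64(132), np.int64(17))/54,67,87
```

Emit:
apply_moves(
  commands=[
    [100, 0, 0.3, 1, 0],
    [100, 0.3, 0.9, 1, 0],
    [100, 0.4, 0.9, 0.3, 0],
    [100, 0.4, 0.9, 0, 0],
    [100, 0.4, 0.9, 0, 0],
    [100, 0.4, 0.9, 0, 0],
    [100, 0.4, 0.9, 0, 0],
    [100, 0.4, 0.9, 0, 0],
    [100, 0.4, 0.9, 0, 0],
    [100, 0.4, 0.9, 0, 0],
    [100, 0.3, 0.9, 0, 0],
    [100, 0.1, 0.9, 0, 0],
  ],
)

```text
clock: 1.75
position: [0.5086, 0.041, 0.3497]
ee_rot: [-3.058, -0.718, -0.0]
force: [0.7, -0.8, 0.2]
width: 0.999
gripper_force: 0.0
```

Emit:
apply_moves(
  commands=[
    [100, 0.1, 0.4, 0, -0.36],
    [100, 0, 0.2, 0, -0.36],
    [100, 0, 0, 0, -0.36],
    [100, 0, 0, 0, -0.36],
    [100, 0, 0, 0, 0],
    [100, 0, 0, 0, 0],
  ],
)

```text
clock: 2.5
position: [0.514, 0.0752, 0.3499]
ee_rot: [3.116, -0.398, -0.0]
force: [0.8, -0.0, -0.1]
width: 1.003
gripper_force: 0.0
```

```bash
python3 - <<'E'
from h import *
s=observe();print(s['joints'].round(3),s['position'],s['force'])
p,W=grab('wrist','w1.png');c=p.astype(int)
red=(c[...,0]>110)&(c[...,1]<60)&(c[...,2]<60)&(W[...,2]>.195)&(W[...,2]<.23)
q=W[red];print(red.sum(),q.mean(0),q.max(0),q.min(0))
E
```

```text
[ 0.029  0.207 -0.34   1.603  0.07   1.344 -2.145] [0.51400148 0.07521596 0.3499109 ] [ 0.78970582 -0.04090772 -0.0564678 ]
344 [0.53457724 0.09302114 0.21583131] [0.54294218 0.10517479 0.22068515] [0.52135629 0.0850067  0.20984598]
```

View pics/w1.png

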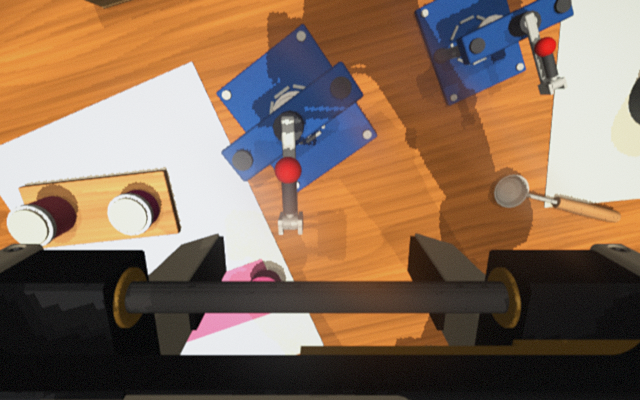

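Wrist view: hub at (289,125), knob at (287,170), arm end at (290,222); the arm runs straight down the picture, so the yaw fits (finger line square to the arm). The last joint is close to its limit, so I turn half a turn.

```bash
python3 - <<'E'
from h import *
p,W=grab('wrist')
for a in ((280,115,298,136),(279,212,301,234)):
    w=W[a[1]:a[3],a[0]:a[2]].reshape(-1,3);w=w[w[:,2]>.18];print(len(w),np.median(w,0).round(4),((w.max(0)+w.min(0))/2).round(4))
E
```

```text
376 [0.5678 0.0865 0.1914] [0.5676 0.0869 0.1881]
416 [0.4849 0.1075 0.2108] [0.4837 0.109  0.2007]
```

Emit:
apply_moves(
  commands=[
    [100, 0.1, 0.1, 0, 0.37],
    [100, 0.1, 0.1, 0, 0.37],
    [100, 0.1, 0.1, 0, 0.37],
    [100, 0, 0, 0, 0.37],
    [100, 0, 0, 0, 0.37],
    [100, 0, 0, 0, 0.37],
    [100, 0, 0, 0, 0.37],
    [100, 0, 0, 0, 0.37],
    [100, 0, 0, 0, 0.37],
    [100, 0, 0, 0, 0.37],
    [100, 0, 0, 0, 0.37],
    [100, 0, 0, 0, 0.37],
  ],
)

```text
clock: 4.1
position: [0.5321, 0.093, 0.35]
ee_rot: [1.738, 2.617, 0.0]
force: [0.0, -0.4, -0.3]
width: 1.0
gripper_force: 0.0
```

Emit:
apply_moves(
  commands=[
    [100, 0, 0, 0, 0.37],
    [100, 0, 0, 0, 0.37],
    [100, 0, 0, 0, 0.37],
    [100, 0, 0, 0, 0.37],
    [100, 0, 0, 0, 0.37],
    [100, 0, 0, 0, 0],
    [100, 0, 0, 0, 0],
  ],
)

```text
clock: 4.97
position: [0.5321, 0.0931, 0.3499]
ee_rot: [-0.405, -3.115, -0.0]
force: [-0.0, 0.3, 0.8]
width: 1.001
gripper_force: 0.0
```

```bash
python3 - <<'E'
from h import *
s=observe();M=R.from_rotvec(s['ee_rot']).as_matrix();print(s['joints'].round(3),s['position'],s['force'],np.degrees(np.arctan2(M[1,1],M[0,1])))
p,W=grab('wrist');c=p.astype(int)
red=(c[...,0]>110)&(c[...,1]<60)&(c[...,2]<60)&(W[...,2]>.195)&(W[...,2]<.23)
q=W[red];print(red.sum(),q.mean(0) if red.sum() else 0)
E
```

```text
[ 0.375  0.338 -0.877  1.528  0.262  1.398  0.792] [0.53209868 0.09305741 0.349939  ] [-0.02770417  0.32662788  0.77480392] 75.17896640559943
493 [0.52997646 0.0965214  0.21644106]
```

Emit:
apply_moves(
  commands=[
    [60, 0, 0.05, -0.8, 0],
    [60, 0, 0, -0.8, 0],
    [60, 0, 0, -0.7, 0],
    [60, 0, 0, -0.3, 0],
    [60, 0, 0, -0.13, 0],
    [60, 0, 0, 0, 0],
    [0, 0, 0, 0, 0],
    [0, 0, 0, 0, 0],
    [0, 0, 0, 0, 0],
    [0, 0, 0, 0, 0],
    [0, 0, 0, 0, 0],
    [0, 0, 0, 0, 0],
  ],
  newtons=15,
)

```text
clock: 6.52
position: [0.5324, 0.0966, 0.1864]
ee_rot: [0.399, 3.115, 0.001]
force: [2.0, 3.0, 1.9]
width: 0.25
gripper_force: 15.0
```

Emit:
apply_moves(
  commands=[
    [0, -0.015, 0.004, 0.162, 0],
    [0, -0.046, 0.012, 0.157, 0],
    [0, -0.074, 0.019, 0.145, 0],
    [0, -0.1, 0.026, 0.127, 0],
    [0, -0.123, 0.032, 0.103, 0],
    [0, 0, 0, 0, 0],
  ],
)

```text
clock: 7.28
position: [0.5101, 0.1019, 0.2285]
ee_rot: [0.399, 3.116, -0.001]
force: [-0.9, 2.9, -0.4]
width: 0.248
gripper_force: 15.0
```

Emit:
apply_moves(
  commands=[
    [0, -0.14, 0.036, 0.077, 0],
    [0, -0.15, 0.039, 0.047, 0],
    [0, -0.158, 0.041, 0.017, 0],
    [0, -0.05, 0.013, 0, 0],
    [0, 0, 0, 0, 0],
    [0, 0, 0, 0, 0],
  ],
)

```text
clock: 8.02
position: [0.4804, 0.1094, 0.2366]
ee_rot: [-0.399, -3.116, 0.001]
force: [-0.5, -1.1, 8.6]
width: 0.25
gripper_force: 15.0
```

```bash
python3 - <<'E'
from h import *
p,W=grab('side');c=p[150:230,260:350]
cv2.imwrite('pics/s2.png',cv2.resize(c[:,:,::-1],None,fx=6,fy=6))
E
```

```text
(no output)
```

View pics/s2.png

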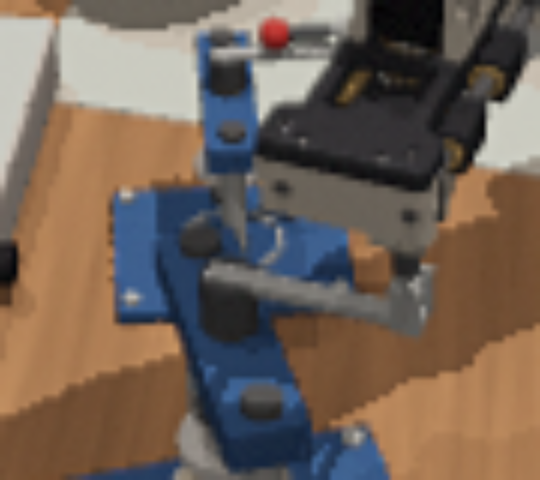

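The handle is upright: in the crop the fingers hold it above the fork at (415,290). Next I work out the cranking arc.

```bash
cat > arc.py <<'E'
import sys,numpy as np
x,y,cx,cy,st,n,r1=map(float,sys.argv[1:])
P=np.array([x,y]);C=np.array([cx,cy]);v=P-C;a=np.arctan2(v[1],v[0]);r0=np.hypot(*v);print(np.degrees(a),r0)
Q=P
for i in range(1,int(n)+1):
    r=r0+(r1-r0)*min(1,i/4);t=a-st*i;N=C+r*np.array([np.cos(t),np.sin(t)]);d=((N-Q)/.06).round(3);Q=Q+d*.06
    print([0,*map(float,d),0,round(-st/.5,3)],end=', ')
    if i%12==0: print()
print(Q)
E
python3 arc.py .4804 .1094 .5642 .088 .15 22 .0865
```

```text
165.67454865985388 0.0864893056972942
[0, 0.069, 0.205, 0, -0.3], [0, 0.099, 0.192, 0, -0.3], [0, 0.126, 0.175, 0, -0.3], [0, 0.151, 0.154, 0, -0.3], [0, 0.173, 0.13, 0, -0.3], [0, 0.19, 0.103, 0, -0.3], [0, 0.203, 0.073, 0, -0.3], [0, 0.212, 0.042, 0, -0.3], [0, 0.216, 0.01, 0, -0.3], [0, 0.215, -0.022, 0, -0.3], [0, 0.209, -0.054, 0, -0.3], [0, 0.198, -0.085, 0, -0.3], 
[0, 0.184, -0.114, 0, -0.3], [0, 0.165, -0.14, 0, -0.3], [0, 0.142, -0.163, 0, -0.3], [0, 0.116, -0.182, 0, -0.3], [0, 0.087, -0.198, 0, -0.3], [0, 0.057, -0.208, 0, -0.3], [0, 0.025, -0.215, 0, -0.3], [0, -0.007, -0.216, 0, -0.3], [0, -0.04, -0.212, 0, -0.3], [0, -0.07, -0.204, 0, -0.3], [0.6436  0.05366]
```

Emit:
apply_moves(
  commands=[
    [0, 0, 0, 0, 0],
    [0, 0.069, 0.205, 0, -0.3],
    [0, 0.099, 0.192, 0, -0.3],
    [0, 0.126, 0.175, 0, -0.3],
    [0, 0.151, 0.154, 0, -0.3],
    [0, 0.173, 0.13, 0, -0.3],
  ],
  newtons=30,
)

```text
clock: 8.82
position: [0.5173, 0.1605, 0.2365]
ee_rot: [-1.52, -2.749, 0.003]
force: [-2.2, -3.9, 11.5]
width: 0.245
gripper_force: 30.0
```

Emit:
apply_moves(
  commands=[
    [0, 0.19, 0.103, 0, -0.3],
    [0, 0.203, 0.073, 0, -0.3],
    [0, 0.212, 0.042, 0, -0.3],
    [0, 0.216, 0.01, 0, -0.3],
    [0, 0.215, -0.022, 0, -0.3],
    [0, 0.209, -0.054, 0, -0.3],
    [0, 0.198, -0.085, 0, -0.3],
  ],
)

```text
clock: 9.7
position: [0.6035, 0.1659, 0.2366]
ee_rot: [-2.691, -1.618, 0.002]
force: [-4.2, 1.4, 9.8]
width: 0.238
gripper_force: 30.0
```

```bash
python3 - <<'E'
from h import *
s=observe();print(s['joints'].round(3),s['position'],s['force'],s['ft_torque'])
E
```

```text
[-0.067  0.469 -0.426  1.527  0.201  1.19  -1.015] [0.60351883 0.16593502 0.23663837] [-4.18811514  1.39507553  9.82237115] [0.18262283 0.93357869 0.06492081]
```

Emit:
apply_moves(
  commands=[
    [0, 0.184, -0.114, 0, -0.3],
    [0, 0.165, -0.14, 0, -0.3],
    [0, 0.142, -0.163, 0, -0.3],
    [0, 0.116, -0.182, 0, -0.3],
    [0, 0.087, -0.198, 0, -0.3],
    [0, 0.057, -0.208, 0, -0.3],
    [0, 0.025, -0.215, 0, -0.3],
    [0, -0.007, -0.216, 0, -0.3],
    [0, 0, 0, 0, 0],
  ],
)

```text
clock: 10.82
position: [0.6502, 0.0783, 0.2367]
ee_rot: [3.136, -0.183, -0.001]
force: [-0.2, -1.7, 7.1]
width: 0.243
gripper_force: 30.0
```

```bash
python3 - <<'E'
from h import *
s=observe();M=R.from_rotvec(s['ee_rot']).as_matrix();print(s['joints'].round(3),s['position'],s['force'],s['ft_torque'],np.degrees(np.arctan2(M[1,1],M[0,1])))
E
python3 arc.py 0.6502 0.07914 .5642 .088 .15 15 .0865
```

```text
[-0.118  0.484 -0.129  1.469  0.064  1.194 -1.942] [0.65020022 0.07825609 0.236694  ] [-0.18874589 -1.72743145  7.05633335] [-0.32085507  0.23967003  0.01716447] -96.66948152295133
-5.882046055211126 0.0864551883926002
[0, -0.038, -0.213, 0, -0.3], [0, -0.069, -0.204, 0, -0.3], [0, -0.099, -0.192, 0, -0.3], [0, -0.127, -0.175, 0, -0.3], [0, -0.152, -0.154, 0, -0.3], [0, -0.173, -0.13, 0, -0.3], [0, -0.19, -0.102, 0, -0.3], [0, -0.203, -0.072, 0, -0.3], [0, -0.212, -0.042, 0, -0.3], [0, -0.216, -0.009, 0, -0.3], [0, -0.215, 0.023, 0, -0.3], [0, -0.209, 0.055, 0, -0.3], 
[0, -0.198, 0.085, 0, -0.3], [0, -0.184, 0.114, 0, -0.3], [0, -0.164, 0.141, 0, -0.3], [0.50326 0.02664]
```

Emit:
apply_moves(
  commands=[
    [80, 0, 0, 0, 0],
    [80, 0, 0, 0, 0],
    [80, 0, 0, 0, 0],
    [80, 0, 0, 0, 0.37],
    [80, 0, 0, 0, 0.37],
    [80, 0, 0, 0, 0.37],
    [80, 0, 0, 0, 0.37],
    [80, 0, 0, 0, 0.37],
    [80, 0, 0, 0, 0.37],
    [80, 0, 0, 0, 0.37],
    [80, 0, 0, 0, 0.37],
  ],
)

```text
clock: 12.2
position: [0.6502, 0.0787, 0.2359]
ee_rot: [-2.43, -1.991, 0.001]
force: [0.2, -0.3, -0.7]
width: 0.798
gripper_force: 0.0
```

Emit:
apply_moves(
  commands=[
    [80, 0, 0, 0, 0.37],
    [80, 0, 0, 0, 0.37],
    [80, 0, 0, 0, 0.37],
    [80, 0, 0, 0, 0.37],
    [80, 0, 0, 0, 0.37],
    [80, 0, 0, 0, 0.37],
    [80, 0, 0, 0, 0.37],
    [80, 0, 0, 0, 0.37],
    [80, 0, 0, 0, 0.37],
    [80, 0, 0, 0, 0],
  ],
)

```text
clock: 13.45
position: [0.6504, 0.0785, 0.2357]
ee_rot: [-0.175, -3.136, -0.0]
force: [0.1, -0.0, -0.3]
width: 0.799
gripper_force: 0.0
```

```bash
python3 - <<'E'
from h import *
s=observe();M=R.from_rotvec(s['ee_rot']).as_matrix();print(s['joints'].round(3),s['position'],s['force'],np.degrees(np.arctan2(M[1,1],M[0,1])))
p,W=grab('side');c=p.astype(int);cv2.imwrite('pics/s3.png',p[...,::-1])
for n in('side','top','wrist'):
    p,W=grab(n);c=p.astype(int)
    red=(c[...,0]>110)&(c[...,1]<60)&(c[...,2]<60)&(W[...,2]>.195)&(W[...,2]<.29)&(np.hypot(W[...,0]-.565,W[...,1]-.088)<.11)
    print(n,red.sum(),W[red].mean(0) if red.any() else '',W[red].max(0) if red.any() else '')
E
```

```text
[ 0.305  0.619 -0.848  1.428  0.467  1.304  0.886] [0.65035651 0.07849116 0.23573994] [ 0.12257622 -0.01197983 -0.33451642] 83.62586872168676
side 1 [0.63700558 0.08466649 0.25789601] [0.63700558 0.08466649 0.25789601]
top 0  
wrist 1015 [0.64218413 0.07845127 0.26287682] [0.64924256 0.08883328 0.26819648]
```

Emit:
apply_moves(
  commands=[
    [0, 0, 0, 0, 0],
    [0, 0, 0, 0, 0],
    [0, 0, 0, 0, 0],
    [0, 0, 0, 0, 0],
    [0, -0.038, -0.213, 0, -0.3],
    [0, -0.069, -0.204, 0, -0.3],
    [0, -0.099, -0.192, 0, -0.3],
    [0, -0.127, -0.175, 0, -0.3],
    [0, -0.152, -0.154, 0, -0.3],
  ],
  newtons=30,
)

```text
clock: 14.78
position: [0.6215, 0.0236, 0.2363]
ee_rot: [1.315, 2.853, 0.004]
force: [2.2, 4.4, -2.0]
width: 0.242
gripper_force: 30.0
```

Emit:
apply_moves(
  commands=[
    [0, -0.173, -0.13, 0, -0.3],
    [0, -0.19, -0.102, 0, -0.3],
    [0, -0.203, -0.072, 0, -0.3],
    [0, -0.212, -0.042, 0, -0.3],
  ],
)

```text
clock: 15.28
position: [0.5751, 0.0025, 0.2363]
ee_rot: [2.1, 2.336, 0.003]
force: [3.9, 2.1, -3.6]
width: 0.242
gripper_force: 30.0
```

Emit:
apply_moves(
  commands=[
    [0, -0.108, -0.006, 0, -0.15],
  ],
)

```text
clock: 15.4
position: [0.5684, 0.0019, 0.2364]
ee_rot: [2.185, 2.257, 0.003]
force: [4.1, 1.7, -3.3]
width: 0.245
gripper_force: 30.0
```

```bash
python3 arc.py 0.568 0.0016 .5642 .088 .1 16 .0865
```

```text
-87.4816696924182 0.08648352444252025
[0, -0.144, 0.001, 0, -0.2], [0, -0.143, 0.015, 0, -0.2], [0, -0.141, 0.029, 0, -0.2], [0, -0.138, 0.044, 0, -0.2], [0, -0.132, 0.057, 0, -0.2], [0, -0.126, 0.07, 0, -0.2], [0, -0.119, 0.082, 0, -0.2], [0, -0.109, 0.093, 0, -0.2], [0, -0.1, 0.104, 0, -0.2], [0, -0.089, 0.114, 0, -0.2], [0, -0.077, 0.121, 0, -0.2], [0, -0.065, 0.129, 0, -0.2], 
[0, -0.051, 0.135, 0, -0.2], [0, -0.038, 0.139, 0, -0.2], [0, -0.024, 0.142, 0, -0.2], [0, -0.009, 0.144, 0, -0.2], [0.4777  0.08674]
```

Emit:
apply_moves(
  commands=[
    [0, -0.144, 0.001, 0, -0.2],
    [0, -0.143, 0.015, 0, -0.2],
  ],
)

```text
clock: 15.65
position: [0.5516, 0.0028, 0.2363]
ee_rot: [2.399, 2.028, 0.003]
force: [3.7, 1.6, -3.7]
width: 0.24
gripper_force: 30.0
```

Emit:
apply_moves(
  commands=[
    [0, -0.141, 0.029, 0, -0.2],
  ],
)

```text
clock: 15.78
position: [0.5432, 0.0045, 0.2364]
ee_rot: [2.497, 1.905, 0.003]
force: [4.7, 1.9, -3.5]
width: 0.241
gripper_force: 30.0
```

Emit:
apply_moves(
  commands=[
    [0, -0.138, 0.044, 0, -0.2],
  ],
)

```text
clock: 15.9
position: [0.5349, 0.007, 0.2363]
ee_rot: [2.589, 1.778, 0.003]
force: [4.4, 0.7, -3.7]
width: 0.241
gripper_force: 30.0
```

Emit:
apply_moves(
  commands=[
    [0, -0.132, 0.057, 0, -0.2],
  ],
)

```text
clock: 16.02
position: [0.5275, 0.0101, 0.2364]
ee_rot: [2.675, 1.646, 0.004]
force: [7.1, -1.0, -5.6]
width: 0.242
gripper_force: 30.0
```

Emit:
apply_moves(
  commands=[
    [0, -0.126, 0.07, 0, -0.2],
  ],
)

```text
clock: 16.15
position: [0.52, 0.014, 0.2364]
ee_rot: [2.754, 1.509, 0.004]
force: [6.6, -0.9, -5.8]
width: 0.242
gripper_force: 30.0
```

Emit:
apply_moves(
  commands=[
    [0, -0.119, 0.082, 0, -0.2],
  ],
)

```text
clock: 16.27
position: [0.513, 0.0187, 0.2364]
ee_rot: [2.826, 1.369, 0.004]
force: [8.1, -1.6, -5.9]
width: 0.239
gripper_force: 30.0
```

Emit:
apply_moves(
  commands=[
    [0, -0.109, 0.093, 0, -0.2],
  ],
)

```text
clock: 16.4
position: [0.5064, 0.0241, 0.2364]
ee_rot: [2.89, 1.226, 0.004]
force: [8.1, -2.9, -5.8]
width: 0.24
gripper_force: 30.0
```

Emit:
apply_moves(
  commands=[
    [0, 0, 0, 0, 0],
    [0, 0, 0, 0, 0],
  ],
)

```text
clock: 16.65
position: [0.5057, 0.0247, 0.2363]
ee_rot: [2.889, 1.233, 0.002]
force: [4.0, -0.6, -3.2]
width: 0.245
gripper_force: 30.0
```

```bash
python3 - <<'E'
from h import *
s=observe();M=R.from_rotvec(s['ee_rot']).as_matrix();print(s['joints'].round(3),s['position'],s['force'],np.degrees(np.arctan2(M[1,1],M[0,1])))
v=s['position'][:2]-[.5642,.088];print(np.degrees(np.arctan2(v[1],v[0])),np.hypot(*v))
p,W=grab('side');c=p[150:260,250:350]
cv2.imwrite('pics/s4.png',cv2.resize(c[:,:,::-1],None,fx=5,fy=5))
E
```

```text
[ 0.193  0.27  -0.43   1.817  0.127  1.081 -1.047] [0.50568159 0.02473439 0.2362987 ] [ 4.00009182 -0.6371736  -3.23374103] -43.763512691300726
-132.76771143902647 0.08617970337841492
```

View pics/s4.png

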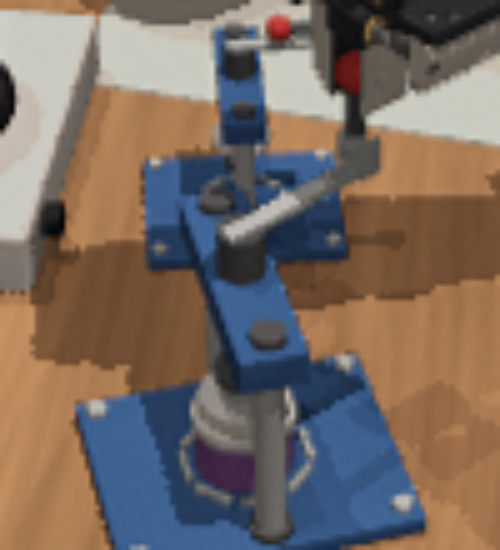

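The plate now sits on the violet mould (about (243,400)), and the handle is upright at (352,90). Next I fold it.

Emit:
apply_moves(
  commands=[
    [0, 0, 0, 0, 0],
    [0, 0.111, 0.12, -0.017, 0],
    [0, 0.105, 0.114, -0.047, 0],
    [0, 0.098, 0.106, -0.077, 0],
    [0, 0.086, 0.093, -0.103, 0],
    [0, 0, 0, 0, 0],
  ],
  newtons=15,
)

```text
clock: 17.45
position: [0.5303, 0.0518, 0.2211]
ee_rot: [-2.889, -1.234, -0.002]
force: [5.7, -1.7, 0.5]
width: 0.245
gripper_force: 15.0
```

Emit:
apply_moves(
  commands=[
    [0, 0.07, 0.076, -0.127, 0],
    [0, 0.052, 0.057, -0.145, 0],
    [0, 0.032, 0.035, -0.157, 0],
    [0, 0.011, 0.012, -0.162, 0],
    [0, 0, 0, 0, 0],
  ],
)

```text
clock: 18.08
position: [0.5401, 0.0625, 0.1851]
ee_rot: [-2.889, -1.234, -0.002]
force: [7.3, -0.8, -0.8]
width: 0.248
gripper_force: 15.0
```

```bash
python3 - <<'E'
from h import *
s=observe();print(s['position'],s['force'])
v=s['position'][:2]-[.5642,.088];print(np.degrees(np.arctan2(v[1],v[0])),np.hypot(*v))
E
```

```text
[0.54009798 0.06251964 0.18512246] [ 7.33128496 -0.81748725 -0.84459336]
-133.40764809157147 0.035073577393163365
```

Emit:
apply_moves(
  commands=[
    [70, 0, 0, 0, 0],
    [70, 0, 0, 0, 0],
    [70, 0, 0, 0, 0],
    [70, 0, 0, 0, 0],
    [70, 0, 0, 0.5, 0],
    [70, 0, 0, 0.8, 0],
    [70, 0, 0, 0.8, 0],
    [70, -0.5, 0, 0.5, 0],
    [70, -0.8, 0, 0.2, 0],
    [70, -0.8, 0, 0, 0],
    [70, 0, 0, 0, 0],
  ],
)

```text
clock: 19.45
position: [0.4104, 0.0618, 0.3548]
ee_rot: [2.887, 1.234, 0.001]
force: [0.6, 0.4, 0.6]
width: 0.702
gripper_force: 0.0
```

```bash
python3 - <<'E'
from h import *
for n in('side','wrist'):
    p,W=grab(n);c=p.astype(int)
    red=(c[...,0]>110)&(c[...,1]<60)&(c[...,2]<60)&(W[...,2]>.195)&(W[...,2]<.29)&(np.hypot(W[...,0]-.565,W[...,1]-.088)<.11)
    print(n,red.sum(),W[red].mean(0) if red.any() else '',W[red].max(0) if red.any() else '')
    if n=='side':
        for v in range(214,238,1): print(v,(W[v,[292,295]]*1000).round()[:,1:].tolist())
        cv2.imwrite('pics/s5.png',cv2.resize(p[150:260,250:350,::-1],None,fx=5,fy=5))
E
```

```text
side 33 [0.54082277 0.07001548 0.21442284] [0.55060488 0.0758864  0.22315543]
214 [[41.0, 79.0], [130.0, 158.0]]
215 [[40.0, 74.0], [135.0, 159.0]]
216 [[41.0, 70.0], [139.0, 159.0]]
217 [[43.0, 68.0], [141.0, 157.0]]
218 [[40.0, 61.0], [145.0, 156.0]]
219 [[38.0, 56.0], [138.0, 147.0]]
220 [[39.0, 53.0], [142.0, 147.0]]
221 [[40.0, 50.0], [139.0, 141.0]]
222 [[37.0, 42.0], [89.0, 91.0]]
223 [[40.0, 41.0], [95.0, 93.0]]
224 [[71.0, 66.0], [96.0, 89.0]]
225 [[77.0, 67.0], [99.0, 88.0]]
226 [[84.0, 69.0], [107.0, 92.0]]
227 [[87.0, 69.0], [103.0, 85.0]]
228 [[85.0, 63.0], [98.0, 76.0]]
229 [[92.0, 66.0], [94.0, 68.0]]
230 [[101.0, 70.0], [96.0, 66.0]]
231 [[103.0, 68.0], [105.0, 71.0]]
232 [[107.0, 68.0], [106.0, 68.0]]
233 [[108.0, 65.0], [110.0, 67.0]]
234 [[109.0, 62.0], [114.0, 67.0]]
235 [[111.0, 60.0], [118.0, 67.0]]
236 [[112.0, 56.0], [109.0, 55.0]]
237 [[115.0, 56.0], [117.0, 58.0]]
wrist 97 [0.54300865 0.05734241 0.21679347] [0.54919044 0.07346429 0.22086333]
```

View pics/s5.png

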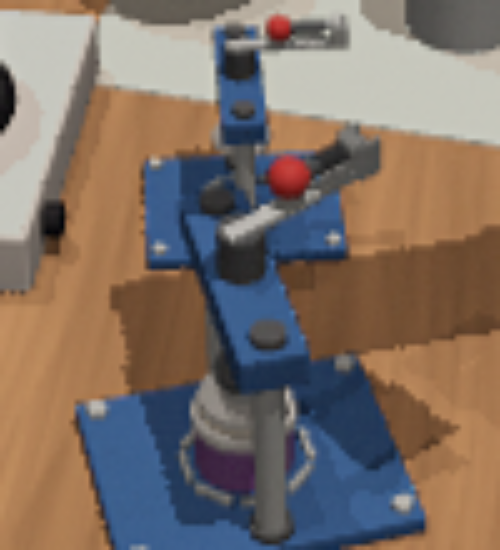

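The handle lies flat (knob at (288,177)), the crank has not moved, and the plate top, at about 67 mm, rests on the mould. Handing in.

```bash
python3 -c "
from cell import arm
print(arm.sign_off())"
```

```text
the job is handed in; nothing more can be done
None
```

The violet mould is clamped in the larger press, at an estimated 55–60 N judged from how the crank stiffened. The handle is folded flat and released, and I handed the job in after about 19.5 s on the robot's clock; no verdict was returned.

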